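Load a notebook under the raised stamping head

ROBOT

A 6-joint arm with a two-finger parallel gripper is mounted at the origin on the work surface. World frame = base frame: x ahead of the robot, y to its left, z up, the work surface at z = 0. Lengths are in m, angles in degrees, forces in N, time in s.
With the tool pointing down it reaches from about 0.3 to 0.75 m from the base axis. Payload 8.5 kg.
Tool frame: the origin (TCP) lies midway between the tips of the shut fingers; the grasp point (between the pads) lies env.tcp_to_grasp behind it (env.tcp_to_grasp is the distance from the TCP to the grasp point, in m); z points along the fingers, y is the direction in which the jaws open and shut (so a half turn about z gives the same grasp; the last joint's range is limited). The gripper opens to 85 mm and grips with 20 to 120 N. Pads are 22 mm wide; open, the fingers measure 114 mm over their backs; the gripper's body (76 mm by 85 mm) begins 54 mm behind the grasp point. The pads swing forward as they close: fully open they stand 13 mm farther back than shut.
Start: joints at [-84.872, 21.807, 74.336, -0, 83.858, -12.336], TCP at [0.165, -0.525, 0.231] pointing down, gripper open.
Joint ranges: [-178.18, 178.18], [-50.72, 133.34], [12.68, 142.11], [-81.47, 261.47], [9.98, 163.14], [-165.26, 165.26]. Speed limits (degrees/s): [136.94, 136.94, 180, 180, 180, 180].

INTERFACE

Orientations are given as a 3x3 rotation matrix whose columns are the frame's x, y, z axes.
In Python, from rig import readout, imaging, job, env gives the robot as it stands.
- The arm moves only by the tool move_arm, never from a script. Its argument "motion" is a list of rows, each a list of 3 entries, a list of its own where there are three numbers: the shift along the tool's x, y, z normalised to -1 to 1, where 1 is 0.02 m, then the turn, a rotation vector about the tool's x, y, z normalised to -1 to 1, where 1 is 120 degrees, then the gripper command: -1 is shut, 1 is fully open, values between are in proportion. In form: [[[tx, ty, tz], [rx, ry, rz], claw], ...]. A call has 1 to 12 rows; each row shifts and turns the pose as measured when the row begins, along the tool's axes as they then stand; what a row does not reach is not made up. A row lasts 1/12 s, in which the tool goes at most 41.7 mm and 7.16 degrees, less where a joint would pass 70% of its speed; a pose out of reach is approached as far as the arm can. A call with a number of a shift or a turn outside -1 to 1 is refused whole. A call with a gripper value outside its range is refused whole. The fingers move at their own pace and stop on an object; "squeeze" is the grip in N (left out, the last holds). Time passes only in rows, so rows that do not move let the fingers close. It gives the time, the measured TCP pose, the force and the opening at its end, in the units of the state.
- readout.observe(): the state, without advancing time (a new reading comes with each control period).
- imaging.get_image(name): name is "side" or "top"; returns a dict with "img" (480x640x3 uint8, blue, green, red), "fov_y" (degrees; the focal length in pixels is half the picture's height over the tangent of half this angle, whatever the lens; pixels are square), "cx", "cy" (the principal point, pixels), "eye" and "orientation" of the camera in the world. Camera axes: x right, y up, looking along -z (the intrinsics and any distortion apply to the point x, -y, -z); pixel columns grow to the right and rows downward; lengths in m; the calibration is good to about 2 mm. A picture is of the moment at which its call begins. There is no depth.
- job.close_job(): hands the job in, once; it reports no verdict.
The state is a dict: "time_s": time; "q": joint angles; "qvel": joint speeds; "joint_efforts": joint torques, N m; "position": TCP position; "tool_rot": TCP orientation; "ft_force": force on the tool from outside, world axes, zero at the start; "wrist_torque": the same for the moment, N m; "grip_width": finger opening in m.
Only numpy, scipy, OpenCV 4.12 (cv2) and the standard library are available. Lean on these libraries where they do the work, as an engineer would, in place of code of your own. Each camera call takes 0.05 s, during which the arm holds its last target.

TASK

Load the dark red notebook into the stamping press: with your fingertips, gently push it along the bed and in under the raised hot head until its leading short edge is home against the back stop and its spine side lies flush along the side lay. Only push it - keep it lying flat on the bed all the way, never picked up or tipped - and let neither the robot nor the notebook touch the hot head. Leave the foil reel, the spare die and the scissors where they are.

Things in the scene. Friction and masses are not known exactly. Their poses are not given: they have to be found in the camera images.
- press: Fixed bench stamping press, white base 450 x 260 mm, 0.49 m tall. Origin: on the table straight below the die's centre. x points into the press (open front to column), y left as seen from the front, z up; its yaw varies by some degrees about x = world +y. A fully loaded notebook has its centre at x -30, y 0 mm, square to the press, about 80 mm of it still sticking out in front of the head.
- bed (a point): Middle of the bed's front edge, on its top: the bed is a flat steel plate, top 88 mm above the table, from x -265 to +85 mm and y -100 to +120 mm in the press frame (this point: -265, +10). Its front 50 mm overhangs the base. Axes as the press.
- head: The hot head, raised and fixed: brass die 45 x 65 x 7 mm under a heater block 85 mm deep (press x) x 110 mm wide. Origin: centre of the die's underside, 112 mm above the table and 24 mm above the bed, so a 16 mm notebook passes with 8 mm of headroom. The heater's underside is 7 mm above the die's; its front face is at press x -43 mm. Axes as the press.
- bracket (a point): Middle of the lower front edge of the white bracket above the head, 240 mm above the table (press x -45, y -50 to +50 mm). A controller box hangs right of it (x -10 to +105, y -137 to -55 mm, from 250 mm up), and a foil spindle stands out on each side (x +35 to +136 mm, about 245 to 300 mm up, to y +135 and -195 mm). In front of x -45 mm all is open above the bed.
- stop (a point): Middle of the back stop's face, at bed level: a bar across the bed, face at press x +65 mm, y -75 to +75 mm, 10 mm high. The loaded notebook's leading short edge touches it. Axes as the press.
- side_lay (a point): Point on the side lay's face, at bed level, press x -150 mm: a straight bar along the right of the bed, face at press y -60 mm, x -250 to +60 mm, 10 mm high. The loaded notebook's spine side lies along it. Axes as the press.
- notebook: Closed, stiff dark red hardback notebook, 190 x 120 x 16 mm, 0.2 to 0.4 kg, lying loose on the front of the bed, outside the head, a little askew and off the side lay; its rear end may overhang the bed. It slides at under 5 N. Origin: centre of its underside. x along its length, towards the edge that goes in first; spine along its -y side; z up.
- foil_reel: Bystander: reel of gold foil standing on the table, 56 mm diameter, 64 mm tall, loose. Origin: centre of its underside.
- spare_die: Bystander: spare brass die lying on the table, 65 x 45 x 7 mm, loose. Origin: centre of its underside.
- scissors: Bystander: scissors with red handles lying on the table in front of the press or beside it, about 175 x 90 x 10 mm, loose. Origin: near the pivot, on the underside; blades along +x.
Mind the look-alikes: they are no part of the job. There is more than one size of the notebook; the job needs the middle-sized.

How it is judged (in metres and radians):
At the end, for the whole second after the job is handed in: The notebook lies flat and still on the bed under the head: leading edge within 3.5 mm of the back stop, spine side within 3.5 mm of the side lay, square to the press within 0.04 rad (2.3 degrees), and nothing touching it but the press (x of notebook in the frame of press between -0.0335 and -0.027 m and y of notebook in the frame of press between -0.003 and 0.0035 m and angle between the x axis of notebook and the x axis of press, either way round below 0.04 rad and angle between notebook's own z axis and vertical below 0.02 rad and z of notebook in the frame of press between 0.086 and 0.09 m and linear speed of notebook below 0.01 m/s and angular speed of notebook below 0.05 rad/s).
It fails at once if the notebook is tipped (more than 0.07 rad, 4 degrees), lifted off the bed (more than 5 mm) or falls from it (angle between notebook's own z axis and vertical above 0.07 rad or z of notebook in the frame of press above 0.093 m or z of notebook in the frame of press below 0.08 m).
It fails at once if the notebook touches the hot head (contact force between notebook and head above 0.5 N).
It fails at once if the notebook is rammed instead of gently pushed (over 40 N) (contact force between the fingers and notebook above 40 N).
It fails at once if the robot touches the hot head (contact force between any of the fingers, the arm and head above 1 N).
It fails at once if a bystander is moved more than 15 mm (distance of any of foil_reel, spare_die, scissors from where it was at the start of the episode above 0.015 m).
It also fails if it takes over 67 s, if anything falls off the work surface, if the arm or the gripper's body presses on something with over 40 N, if the wrist force passes 120 N, or if a joint passes its speed limit or range.

## Working session

There is one attempt and no reset: what is moved stays moved. The work goes in short steps, Python scripts to look and compute and a tool call to move; the robot and the scene stay as the last step left them, time stands still between calls to the robot, and variables do not carry over. Pictures are saved under pics/ and viewed, and the job is handed in when it is done.

Besides the shell and the picture viewer there is one more tool, called after "Emit:" by a JSON object that holds its "method" and its "body". move_arm: Moves the arm, as the interface text tells. Its arguments: {"type":"object","properties":{"motion":{"type":"array","items":{"type":"array"}},"squeeze":{"type":"number"}},"required":["motion"]}

```bash
ls; mkdir -p pics; python3 - <<'E'
from rig import readout, imaging, job, env
import cv2
for n in ("side","top"):
    d=imaging.get_image(n); cv2.imwrite(f"pics/{n}0.png",d["img"])
    print(n,{k:v for k,v in d.items() if k!="img"})
s=readout.observe();print(s); print(env.tcp_to_grasp,[a for a in dir(env) if a[0]!='_'])
E
```

```text
pics
side {'fov_y': 42.5946067750662, 'cx': 326.5614521275234, 'cy': 241.71427881148003, 'eye': array([1.68260358e-05, 5.77639729e-01, 1.23310840e+00]), 'orientation': array([[-0.81049202,  0.45572142, -0.36799548],
       [-0.58560437, -0.64441083,  0.49173387],
       [-0.01304662,  0.61404614,  0.78916229]])}
top {'fov_y': 46.80281762811461, 'cx': 315.814298218756, 'cy': 241.6350554783974, 'eye': array([ 0.41313912, -0.07837963,  1.41723459]), 'orientation': array([[ 0.00590159,  0.99870025, -0.05062598],
       [-0.99994449,  0.00633574,  0.00841933],
       [ 0.00872914,  0.05057348,  0.99868219]])}
{'time_s': 0.1, 'q': array([-8.48726646e+01,  2.18370647e+01,  7.43782266e+01, -1.34379979e-03,
        8.38585129e+01, -1.23366612e+01]), 'qvel': array([-0.06036739, -0.05320271, -0.09825234, -0.00546335, -0.07944233,
       -0.02125412]), 'joint_efforts': array([ 4.17147370e-03, -4.49219978e+01, -2.31654739e+01, -1.89575212e-04,
        3.65005602e-03,  2.24950878e-05]), 'position': array([ 0.16501878, -0.52438999,  0.23078699]), 'tool_rot': array([[ 9.53904979e-01,  3.00108766e-01, -1.38344843e-04],
       [ 3.00108691e-01, -9.53904153e-01,  1.28088610e-03],
       [ 2.52437425e-04, -1.26336211e-03, -9.99999170e-01]]), 'ft_force': array([-0.39084941,  0.34664515, -0.32429358]), 'wrist_torque': array([ 0.02113065, -0.04826164,  0.03364147]), 'grip_width': 0.08522781345248055}
0.0187 ['MotionError', 'tcp_to_grasp']
```

View pics/top0.png

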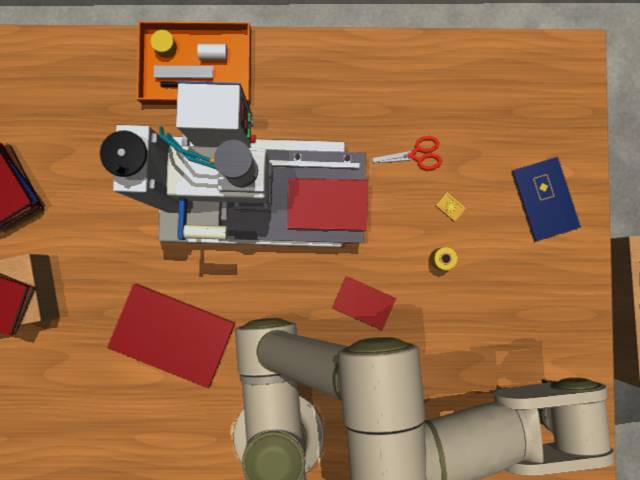

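View pics/side0.png

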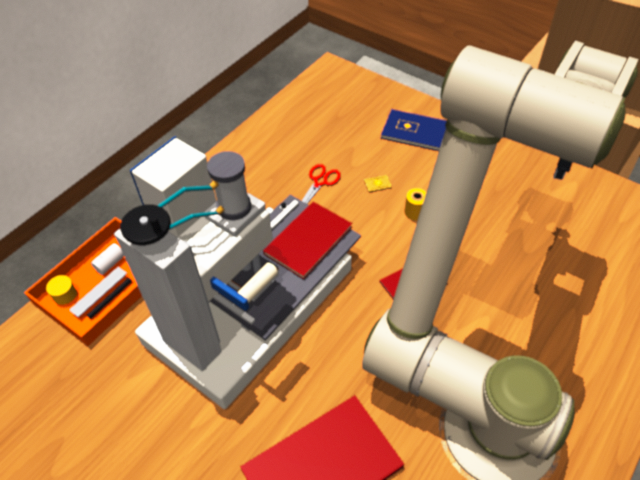

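```bash
cat > h.py <<'E'
import numpy as np, cv2
from rig import readout, imaging, job, env
def cam(n):
    return imaging.get_image(n)
def ray(d,u,v):
    f=d["img"].shape[0]/2/np.tan(np.radians(d["fov_y"]/2))
    r=np.array([(u-d["cx"])/f,-(v-d["cy"])/f,-1.])
    return d["orientation"]@r
def at_z(d,u,v,z):
    r=ray(d,u,v); return d["eye"]+r*(z-d["eye"][2])/r[2]
def proj(d,P):
    f=d["img"].shape[0]/2/np.tan(np.radians(d["fov_y"]/2))
    c=d["orientation"].T@(np.asarray(P,float)-d["eye"])
    return d["cx"]+f*c[0]/-c[2], d["cy"]+f*(-c[1])/-c[2]
def crop(d,name,x0,y0,x1,y1,s):
    im=cv2.resize(d["img"][y0:y1,x0:x1],None,fx=s,fy=s,interpolation=cv2.INTER_CUBIC); cv2.imwrite(name,im)
E
python3 - <<'E'
from h import *
d=cam("top"); crop(d,"pics/t1.png",220,130,380,250,5)
d=cam("side"); crop(d,"pics/s1.png",210,170,370,290,5)
E
```

```text
(no output)
```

View pics/t1.png

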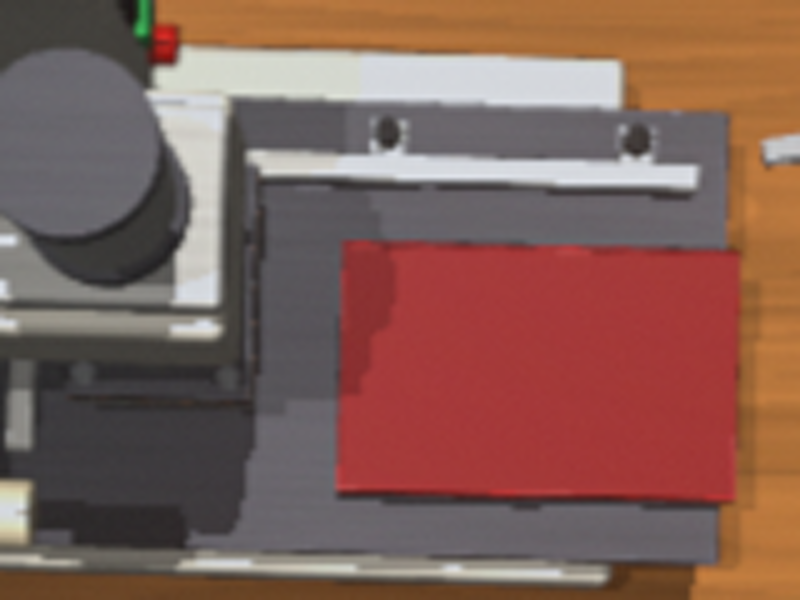

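View pics/s1.png

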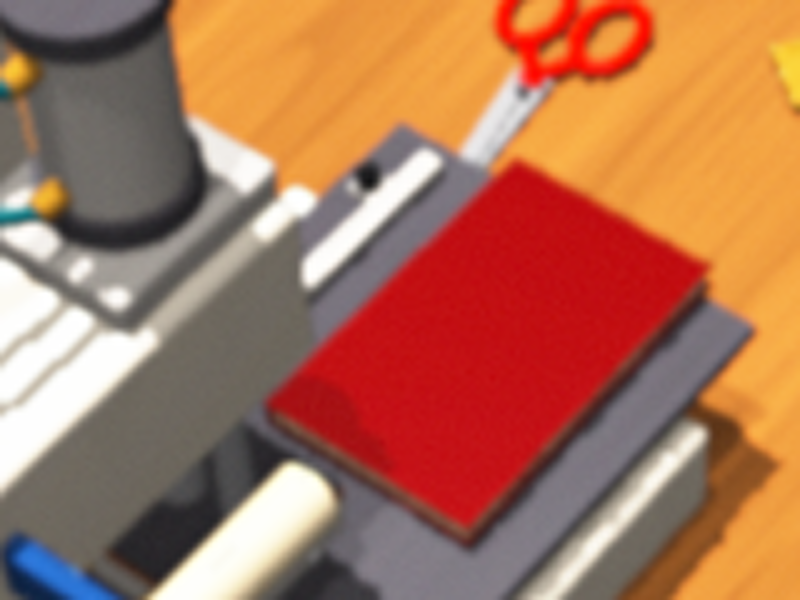

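```bash
python3 - <<'E'
from h import *
d=cam("top"); T=lambda a,b,z:at_z(d,220+a/5-.4,130+b/5-.4,z)
A=T(728,113,.088);B=T(717,563,.088); L1=T(697,190,.098);L0=T(262,182,.098)
print("bed",A,B,np.linalg.norm(A-B),"lay",L0,L1)
yd=(A-B)[:2]; print("yaw from front edge",np.degrees(np.arctan2(-yd[0],0)) )
# press y = left seen from front; 
for n,v in(("front edge -y",B-A),("lay x",L0-L1)): print(n,np.degrees(np.arctan2(v[1],v[0])))
N=[T(*p,.104) for p in((343,241),(740,251),(735,501),(337,494))]
for p in N:print(p)
for i in range(4): print(np.linalg.norm(N[i]-N[i-1]), np.degrees(np.arctan2(*(N[i]-N[i-1])[1::-1])))
s=cam("side"); S=lambda a,b,z:at_z(s,210+a/5-.4,170+b/5-.4,z)
print("side NB");[print(S(*p,.104)) for p in((268,403),(517,160),(709,267),(470,533))]
print("side bed",S(403,126,.088),S(753,330,.088),"lay end inner top",S(440,160,.098))
E
```

```text
bed [ 0.69813909 -0.20790529  0.088     ] [ 0.47988213 -0.20292162  0.088     ] 0.21831384668466033 lay [0.66086592 0.0165895  0.098     ] [ 0.6585691  -0.19209204  0.098     ]
yaw from front edge -90.0
front edge -y 178.6919380264221
lay x 89.36941072421163
[ 0.63166858 -0.02271758  0.104     ]
[ 0.62825505 -0.21217124  0.104     ]
[ 0.50862714 -0.2099342   0.104     ]
[ 0.51072253 -0.02088939  0.104     ]
0.12095986692228756 -0.866005944002567
0.18948440603557437 -91.03223263043333
0.11964882137033853 178.92869468655869
0.18905642581447543 89.36495252285805
side NB
[ 0.63119631 -0.02157169  0.104     ]
[ 0.62655442 -0.20763478  0.104     ]
[ 0.51132047 -0.20575408  0.104     ]
[ 0.51129051 -0.01745251  0.104     ]
side bed [ 0.69577742 -0.20406791  0.088     ] [ 0.47957568 -0.1968879   0.088     ] lay end inner top [ 0.66090208 -0.18993864  0.098     ]
```

Emit:
{"method": "move_arm", "body": {"motion": [[[0, 0, 0], [0, 0, 0.052], 1], [[0, 0, 0], [0, 0, 0.052], 1], [[0, 0, 0], [0, 0, 0.052], 1], [[0, 0, 0], [0, 0, 0], 1]]}}

```text
time_s: 0.63
position: [0.165, -0.5244, 0.2308]
tool_rot: [[0.999, -0.036, -0.0], [-0.036, -0.999, 0.001], [-0.0, -0.001, -1.0]]
ft_force: [0.1, 0.0, -0.4]
grip_width: 0.0853
```

```bash
cat >> h.py <<'E'
def st():
    s=readout.observe(); R=s["tool_rot"]
    print("t",round(s["time_s"],2),"p",np.round(s["position"],4),"yaw",round(float(np.degrees(np.arctan2(R[1,0],R[0,0]))),2),"tilt",np.round(R[:2,2],4),"F",np.round(s["ft_force"],2),"w",round(s["grip_width"],4),"q",np.round(s["q"],1)); return s
def to(P,n):
    s=st(); t=s["tool_rot"].T@(np.array(P)-s["position"]); print("tool units total",np.round(t/.02,2),"per row",np.round(t/.02/n,3))
E
python3 -c "
from h import *
to([.485,-.116,.2],36)"
```

```text
t 0.63 p [ 0.165  -0.5244  0.2308] yaw -2.05 tilt [-0.0001  0.0013] F [ 0.05  0.03 -0.43] w 0.0853 q [-84.9  21.8  74.4  -0.   83.9   7.2]
tool units total [ 15.26 -20.98   1.56] per row [ 0.424 -0.583  0.043]
```

Emit:
{"method": "move_arm", "body": {"motion": [[[0.42, -0.58, 0.04], [0, 0, -0.008], 1], [[0.42, -0.58, 0.04], [0, 0, 0], 1], [[0.42, -0.58, 0.04], [0, 0, 0], 1], [[0.42, -0.58, 0.04], [0, 0, 0], 1], [[0.42, -0.58, 0.04], [0, 0, 0], 1], [[0.42, -0.58, 0.04], [0, 0, 0], 1], [[0.42, -0.58, 0.04], [0, 0, 0], 1], [[0.42, -0.58, 0.04], [0, 0, 0], 1], [[0.42, -0.58, 0.04], [0, 0, 0], 1], [[0.42, -0.58, 0.04], [0, 0, 0], 1], [[0.42, -0.58, 0.04], [0, 0, 0], 1], [[0.42, -0.58, 0.04], [0, 0, 0], 1]]}}

```text
time_s: 1.63
position: [0.2768, -0.3699, 0.2208]
tool_rot: [[1.0, -0.001, 0.001], [-0.001, -1.0, 0.001], [0.001, -0.001, -1.0]]
ft_force: [-0.2, 0.1, 0.6]
grip_width: 0.0857
```

Emit:
{"method": "move_arm", "body": {"motion": [[[0.42, -0.58, 0.04], [0, 0, 0], 1], [[0.42, -0.58, 0.04], [0, 0, 0], 1], [[0.42, -0.58, 0.04], [0, 0, 0], 1], [[0.42, -0.58, 0.04], [0, 0, 0], 1], [[0.42, -0.58, 0.04], [0, 0, 0], 1], [[0.42, -0.58, 0.04], [0, 0, 0], 1], [[0.42, -0.58, 0.04], [0, 0, 0], 1], [[0.42, -0.58, 0.04], [0, 0, 0], 1], [[0.42, -0.58, 0.04], [0, 0, 0], 1], [[0.42, -0.58, 0.04], [0, 0, 0], 1], [[0.42, -0.58, 0.04], [0, 0, 0], 1], [[0.42, -0.58, 0.04], [0, 0, 0], 1]]}}

```text
time_s: 2.63
position: [0.3842, -0.2083, 0.212]
tool_rot: [[1.0, 0.012, 0.003], [0.012, -1.0, -0.001], [0.003, 0.002, -1.0]]
ft_force: [-0.6, 0.0, -0.2]
grip_width: 0.0853
```

```bash
python3 -c "
from h import *
to([.478,-.116,.2],12)"
```

```text
t 2.63 p [ 0.3842 -0.2083  0.212 ] yaw 0.69 tilt [ 0.0032 -0.0015] F [-0.58  0.02 -0.2 ] w 0.0853 q [-44.1  11.4  93.1   0.1  75.4  45.2]
tool units total [ 4.74 -4.56  0.61] per row [ 0.395 -0.38   0.051]
```

Emit:
{"method": "move_arm", "body": {"motion": [[[0.4, -0.38, 0.05], [0, 0, 0.015], 1], [[0.4, -0.38, 0.05], [0, 0, 0], 1], [[0.4, -0.38, 0.05], [0, 0, 0], 1], [[0.4, -0.38, 0.05], [0, 0, 0], 1], [[0.4, -0.38, 0.05], [0, 0, 0], 1], [[0.4, -0.38, 0.05], [0, 0, 0], 1], [[0.4, -0.38, 0.05], [0, 0, 0], 1], [[0.4, -0.38, 0.05], [0, 0, 0], 1], [[0.4, -0.38, 0.05], [0, 0, 0], 1], [[0.4, -0.38, 0.05], [0, 0, 0], 1], [[0.4, -0.38, 0.05], [0, 0, 0], 1], [[0, 0, 0], [0, 0, 0], 1]]}}

```text
time_s: 3.63
position: [0.4759, -0.1043, 0.2019]
tool_rot: [[1.0, -0.005, 0.006], [-0.005, -1.0, -0.002], [0.006, 0.002, -1.0]]
ft_force: [-0.2, 0.5, -0.0]
grip_width: 0.0855
```

```bash
python3 -c "
from h import *
to([.478,-.116,.12],8)
d=cam('top'); crop(d,'pics/t2.png',180,110,400,275,3)
d=cam('side'); crop(d,'pics/s2.png',160,130,400,310,3)"
```

```text
t 3.63 p [ 0.4759 -0.1043  0.2019] yaw -0.26 tilt [ 0.0061 -0.0021] F [-0.15  0.49 -0.02] w 0.0855 q [-26.3  16.8  87.2   0.1  75.6  63.9]
tool units total [0.08 0.58 4.09] per row [0.01  0.072 0.512]
```

View pics/t2.png

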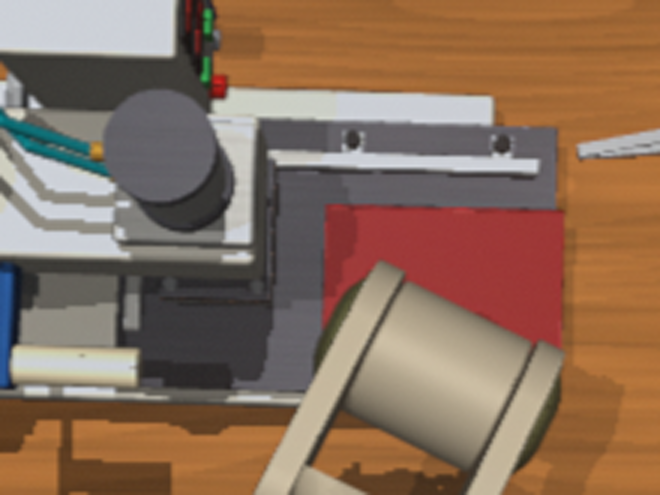

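View pics/s2.png

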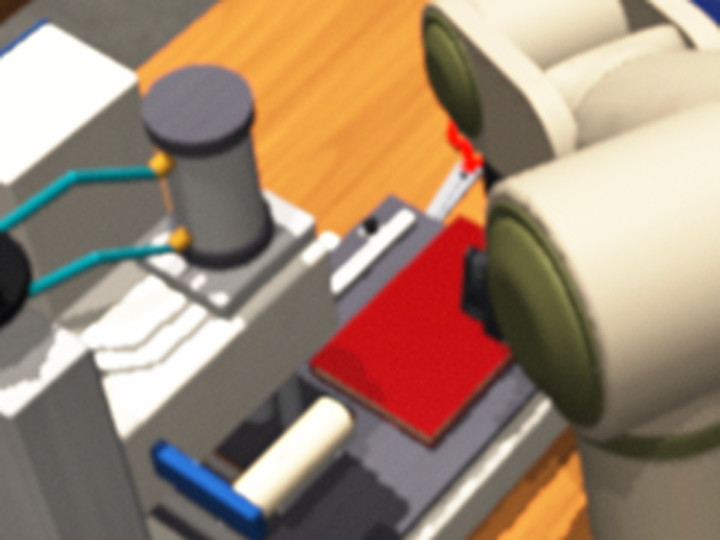

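Emit:
{"method": "move_arm", "body": {"motion": [[[0.01, 0.2, 0.6], [0.001, -0.003, 0.007], 1], [[0, 0.2, 0.6], [0, 0, 0], 1], [[0, 0.1, 0.6], [0, 0, 0], 1], [[0, 0.1, 0.6], [0, 0, 0], 1], [[0, 0, 0.6], [0, 0, 0], 1], [[0, 0, 0.6], [0, 0, 0], 1], [[0, 0, 0.6], [0, 0, 0], 1], [[0, 0, 0.4], [0, 0, 0], 1], [[0, 0, 0], [0, 0, 0], 1]]}}

```text
time_s: 4.48
position: [0.47, -0.1218, 0.1016]
tool_rot: [[1.0, -0.031, -0.004], [-0.031, -1.0, -0.0], [-0.004, 0.0, -1.0]]
ft_force: [-0.2, -0.2, 0.1]
grip_width: 0.0849
```

```bash
python3 -c "
from h import *
to([.478,-.116,.084],8)"
```

```text
t 4.48 p [ 0.47   -0.1218  0.1016] yaw -1.79 tilt [-0.0044 -0.0003] F [-0.24 -0.16  0.08] w 0.0849 q [-28.5  23.9  95.6  -0.2  60.8  63.4]
tool units total [ 0.4  -0.3   0.88] per row [ 0.05  -0.038  0.11 ]
```

Emit:
{"method": "move_arm", "body": {"motion": [[[0.07, -0.05, 0.12], [0, 0.002, -0.006], 1], [[0.07, -0.05, 0.12], [0, 0, 0], 1], [[0.07, -0.05, 0.12], [0, 0, 0], 1], [[0.07, -0.05, 0.12], [0, 0, 0], 1], [[0.06, -0.05, 0.12], [0, 0, 0], 1], [[0.06, -0.05, 0.12], [0, 0, 0], 1], [[0, 0, 0.12], [0, 0, 0], 1], [[0, 0, 0], [0, 0, 0], 1]]}}

```text
time_s: 5.15
position: [0.4794, -0.1163, 0.0845]
tool_rot: [[1.0, -0.019, 0.003], [-0.019, -1.0, -0.002], [0.003, 0.002, -1.0]]
ft_force: [0.2, 0.3, -0.1]
grip_width: 0.0854
```

```bash
python3 -c "
from h import *
to([.490,-.116,.082],8)
d=cam('side'); crop(d,'pics/s3.png',250,170,410,290,5)"
```

```text
t 5.15 p [ 0.4794 -0.1163  0.0845] yaw -1.06 tilt [ 0.0029 -0.0019] F [ 0.19  0.26 -0.15] w 0.0854 q [-27.4  25.8  95.9  -0.   58.2  63.7]
tool units total [ 0.53 -0.02  0.13] per row [ 0.066 -0.003  0.016]
```

View pics/s3.png

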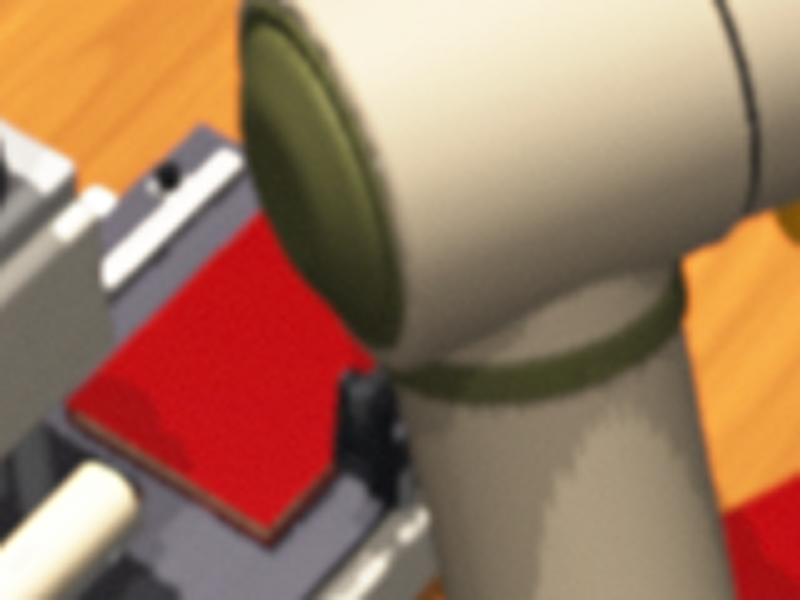

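Emit:
{"method": "move_arm", "body": {"motion": [[[0.1, 0, 0.11], [0.001, -0.001, 0], 1], [[0.1, 0, 0.11], [0, 0, 0], 1], [[0.1, 0, 0.02], [0, 0, 0], 1], [[0.1, 0, 0], [0, 0, 0], 1], [[0.1, 0, 0], [0, 0, 0], 1], [[0.1, 0, 0], [0, 0, 0], 1]]}}

```text
time_s: 5.7
position: [0.4926, -0.1167, 0.0796]
tool_rot: [[1.0, -0.019, 0.001], [-0.019, -1.0, 0.0], [0.001, -0.0, -1.0]]
ft_force: [0.1, -0.2, 0.6]
grip_width: 0.0853
```

```bash
python3 -c "
from h import *
to([.515,-.116,.080],8)"
```

```text
t 5.7 p [ 0.4926 -0.1167  0.0796] yaw -1.08 tilt [0.0011 0.0001] F [ 0.06 -0.15  0.64] w 0.0853 q [-26.8  27.3  94.1   0.   58.6  64.3]
tool units total [ 1.12 -0.06 -0.02] per row [ 0.14  -0.007 -0.002]
```

Emit:
{"method": "move_arm", "body": {"motion": [[[0.1, 0, 0], [0, 0, 0], 1], [[0.1, 0, 0], [0, 0, 0], 1], [[0.1, 0, 0], [0, 0, 0], 1], [[0.1, 0, 0], [0, 0, 0], 1], [[0.1, 0, 0], [0, 0, 0], 1], [[0.1, 0, 0], [0, 0, 0], 1], [[0.1, 0, 0], [0, 0, 0], 1], [[0.1, 0, 0], [0, 0, 0], 1], [[0.1, 0, 0], [0, 0, 0], 1], [[0.1, 0, 0], [0, 0, 0], 1]]}}

```text
time_s: 6.53
position: [0.5137, -0.1169, 0.0798]
tool_rot: [[1.0, -0.018, -0.001], [-0.018, -1.0, 0.0], [-0.001, -0.0, -1.0]]
ft_force: [-2.2, -0.0, 1.2]
grip_width: 0.0853
```

```bash
python3 -c "
from h import *
to([.525,-.116,.080],8)
d=cam('top'); crop(d,'pics/t4.png',220,130,380,250,5)"
```

```text
t 6.53 p [ 0.5137 -0.1169  0.0798] yaw -1.06 tilt [-0.0015  0.0005] F [-2.21 -0.01  1.15] w 0.0853 q [-25.7  28.9  90.7  -0.   60.5  65.4]
tool units total [ 0.56 -0.06 -0.01] per row [ 0.07  -0.007 -0.002]
```

View pics/t4.png

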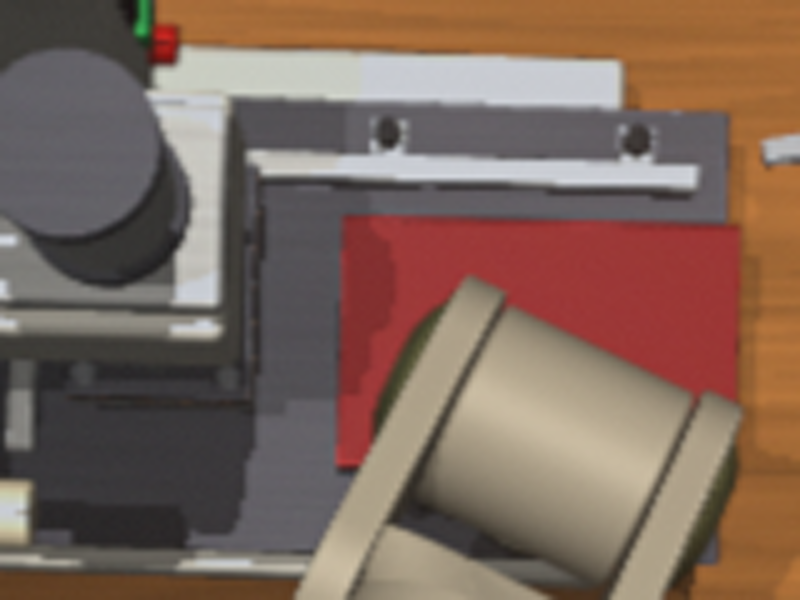

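Emit:
{"method": "move_arm", "body": {"motion": [[[0.1, 0, 0], [0, 0, 0], 1], [[0.1, 0, 0], [0, 0, 0], 1], [[0.1, 0, 0], [0, 0, 0], 1], [[0.1, 0, 0], [0, 0, 0], 1], [[0.1, 0, 0], [0, 0, 0], 1], [[0.08, 0, 0], [0, 0, 0], 1], [[0.06, 0, 0], [0, 0, 0], 1]]}}

```text
time_s: 7.17
position: [0.5281, -0.1172, 0.0797]
tool_rot: [[1.0, -0.018, -0.001], [-0.018, -1.0, 0.001], [-0.001, -0.001, -1.0]]
ft_force: [-2.3, -0.2, 1.4]
grip_width: 0.0858
```

Emit:
{"method": "move_arm", "body": {"motion": [[[0.05, 0, 0], [0, 0, 0], 1], [[0.05, 0, 0], [0, 0, 0], 1]]}}

```text
time_s: 7.33
position: [0.5304, -0.1172, 0.0797]
tool_rot: [[1.0, -0.018, -0.001], [-0.018, -1.0, 0.001], [-0.002, -0.001, -1.0]]
ft_force: [-1.6, 0.0, 0.6]
grip_width: 0.0853
```

Emit:
{"method": "move_arm", "body": {"motion": [[[0.05, 0, 0], [0, 0, 0], 1], [[0.05, 0, 0], [0, 0, 0], 1]]}}

```text
time_s: 7.5
position: [0.5312, -0.1171, 0.0797]
tool_rot: [[1.0, -0.018, -0.005], [-0.018, -1.0, 0.001], [-0.005, -0.001, -1.0]]
ft_force: [-10.6, 0.1, 8.2]
grip_width: 0.0854
```

Emit:
{"method": "move_arm", "body": {"motion": [[[-0.05, 0, 0], [0, 0, 0], 1], [[-0.2, 0, 0], [0, 0.002, 0], 1], [[-0.4, 0, 0], [0, 0, 0], 1], [[-0.4, 0, 0], [0, 0, 0], 1], [[-0.2, 0, -0.6], [0, 0, 0], 1], [[-0.2, 0, -1], [0, 0, 0], 1], [[0, 0, -1], [0, 0, 0], 1], [[0, 0, -1], [0, 0, 0], 1], [[0, 0, -1], [0, 0, 0], 1]]}}

```text
time_s: 8.25
position: [0.4966, -0.1157, 0.1744]
tool_rot: [[1.0, -0.02, -0.005], [-0.02, -1.0, 0.004], [-0.005, -0.004, -1.0]]
ft_force: [-0.2, 0.5, -1.7]
grip_width: 0.0852
```

```bash
python3 -c "
from h import *
to([.58,-.27,.16],20)
d=cam('top'); crop(d,'pics/t5.png',220,130,380,250,5)
d=cam('side'); crop(d,'pics/s5.png',210,170,370,290,5)"
```

```text
t 8.25 p [ 0.4966 -0.1157  0.1744] yaw -1.12 tilt [-0.0051  0.0044] F [-0.18  0.53 -1.72] w 0.0852 q [-26.5  20.9  85.9   0.1  73.6  64.6]
tool units total [4.33 7.63 0.67] per row [0.216 0.382 0.033]
```

View pics/t5.png

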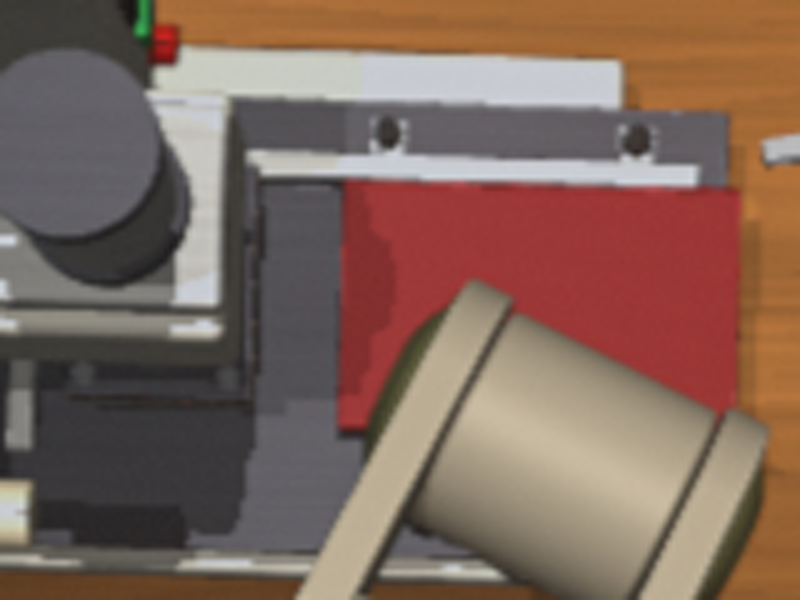

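View pics/s5.png

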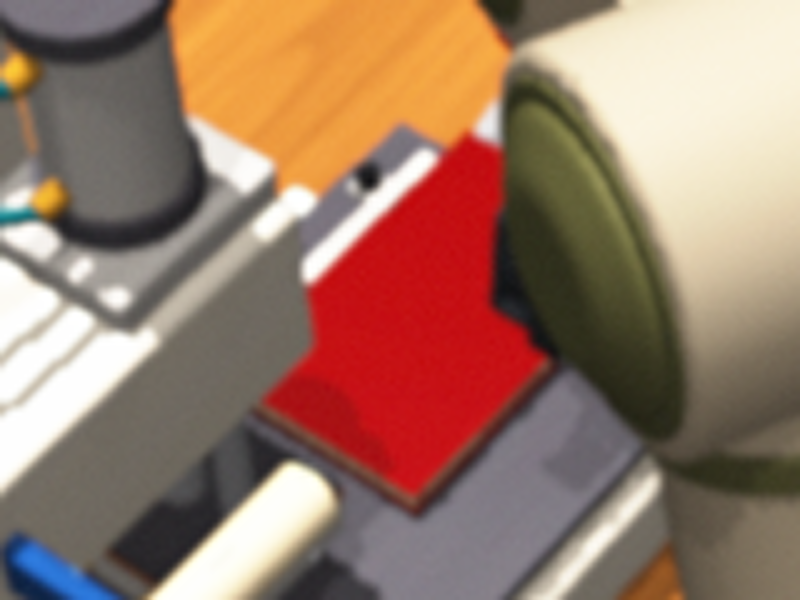

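Emit:
{"method": "move_arm", "body": {"motion": [[[0.43, 0.7, 0], [0, 0.002, 0], 1], [[0.43, 0.7, 0], [0, 0, 0], 1], [[0.43, 0.7, 0], [0, 0, 0], 1], [[0.43, 0.7, 0], [0, 0, 0], 1], [[0.43, 0.7, 0], [0, 0, 0], 1], [[0.43, 0.7, 0], [0, 0, 0], 1], [[0.43, 0.7, 0], [0, 0, 0], 1], [[0.43, 0.7, 0], [0, 0, 0], 1], [[0.43, 0.7, 0], [0, 0, 0], 1], [[0.43, 0.7, 0], [0, 0, 0], 1], [[0.43, 0.7, 0], [0, 0, 0], 1], [[0.43, 0.7, 0], [0, 0, 0], 1]]}}

```text
time_s: 9.35
position: [0.5958, -0.29, 0.1786]
tool_rot: [[1.0, -0.017, 0.004], [-0.017, -1.0, 0.004], [0.004, -0.004, -1.0]]
ft_force: [-0.2, 0.3, 1.1]
grip_width: 0.0852
```

Emit:
{"method": "move_arm", "body": {"motion": [[[0, 0, 0], [0, 0, -0.059], 1], [[0, 0, 0], [0, 0, -0.059], 1], [[0, 0, 0], [0, 0, -0.059], 1], [[0, 0, 0], [0, 0, -0.059], 1], [[0, 0, 0], [0, 0, -0.059], 1], [[0, 0, 0], [0, 0, -0.059], 1], [[0, 0, 0], [0, 0, -0.059], 1], [[0, 0, 0], [0, 0, -0.059], 1], [[0, 0, 0], [0, 0, -0.059], 1], [[0, 0, 0], [0, 0, -0.059], 1], [[0, 0, 0], [0, 0, -0.059], 1], [[0, 0, 0], [0, 0, -0.059], 1]]}}

```text
time_s: 10.35
position: [0.5912, -0.2924, 0.1746]
tool_rot: [[0.087, 0.996, -0.002], [0.996, -0.087, 0.01], [0.009, -0.003, -1.0]]
ft_force: [-0.0, -0.7, -0.2]
grip_width: 0.0851
```

```bash
python3 -c "
from h import *
to([.592,-.26,.1],10)
d=cam('top'); crop(d,'pics/t6.png',200,110,460,305,3)
d=cam('side'); crop(d,'pics/s6.png',210,110,470,305,3)"
```

```text
t 10.35 p [ 0.5912 -0.2924  0.1746] yaw 85.0 tilt [-0.0024  0.0097] F [-0.03 -0.71 -0.19] w 0.0851 q [-36.7  35.4  60.    0.4  85.  -31.8]
tool units total [ 1.58 -0.09  3.75] per row [ 0.158 -0.009  0.375]
```

View pics/t6.png

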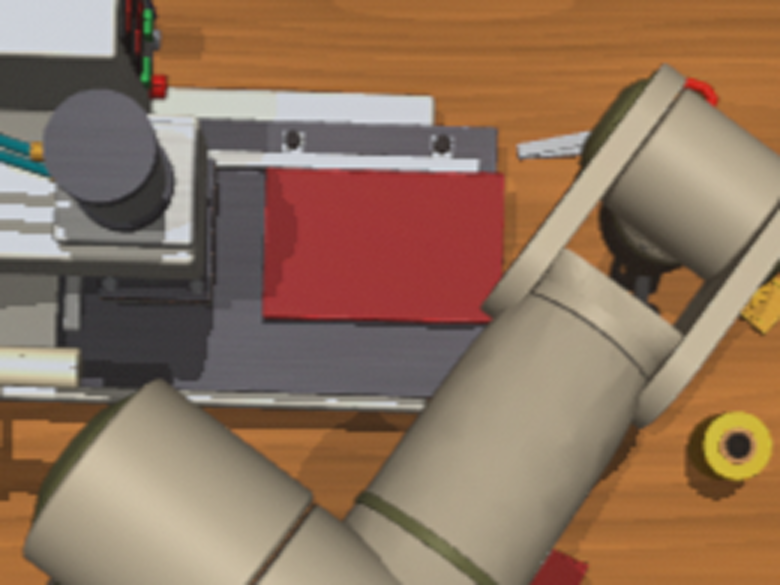

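View pics/s6.png

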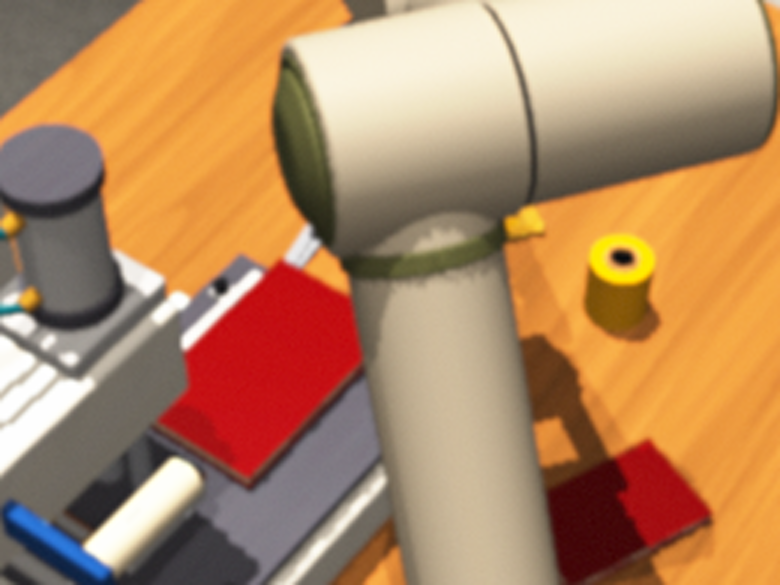

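Emit:
{"method": "move_arm", "body": {"motion": [[[0, 0, 0.5], [-0.001, -0.0046, -0.033], 1], [[0.2, 0, 0.6], [0, 0, 0], 1], [[0.2, 0, 0.6], [0, 0, 0], 1], [[0.2, 0, 0.6], [0, 0, 0], 1], [[0.2, 0, 0.6], [0, 0, 0], 1], [[0.2, 0, 0.6], [0, 0, 0], 1], [[0.2, 0, 0.4], [0, 0, 0], 1], [[0.1, 0, 0.2], [0, 0, 0], 1], [[0, 0, 0], [0, 0, 0], 1]]}}

```text
time_s: 11.2
position: [0.5905, -0.2652, 0.0896]
tool_rot: [[0.059, 0.998, -0.0], [0.998, -0.059, -0.001], [-0.001, -0.0, -1.0]]
ft_force: [-0.2, -0.2, -0.3]
grip_width: 0.0853
```

```bash
python3 -c "
from h import *
to([.592,-.25,.08],5)"
```

```text
t 11.2 p [ 0.5905 -0.2652  0.0896] yaw 86.64 tilt [-0.0002 -0.0006] F [-0.19 -0.18 -0.27] w 0.0853 q [-34.6  38.4  69.2  -0.   72.4 -31.3]
tool units total [0.77 0.03 0.48] per row [0.153 0.007 0.096]
```

Emit:
{"method": "move_arm", "body": {"motion": [[[0.05, 0, 0.1], [0, 0, -0.02], 1], [[0.15, 0, 0.1], [0, 0, 0], 1], [[0.15, 0, 0.1], [0, 0, 0], 1], [[0.15, 0, 0.1], [0, 0, 0], 1], [[0.15, 0, 0.05], [0, 0, 0], 1], [[0, 0, 0], [0, 0, 0], 1]]}}

```text
time_s: 11.7
position: [0.5915, -0.2521, 0.0823]
tool_rot: [[0.024, 1.0, 0.003], [1.0, -0.024, -0.003], [-0.003, 0.003, -1.0]]
ft_force: [-0.1, -0.8, -0.6]
grip_width: 0.0853
```

```bash
python3 -c "
from h import *
to([.592,-.23,.08],5)"
```

```text
t 11.7 p [ 0.5915 -0.2521  0.0823] yaw 88.63 tilt [ 0.0028 -0.0028] F [-0.11 -0.77 -0.63] w 0.0853 q [-33.6  38.3  70.7  -0.   70.8 -32.2]
tool units total [ 1.1  -0.    0.11] per row [ 0.221 -0.     0.022]
```

Emit:
{"method": "move_arm", "body": {"motion": [[[0.15, 0, 0.06], [0.0013, 0.0013, -0.003], 1], [[0.15, 0, 0.05], [0, 0, 0], 1], [[0.15, 0, 0], [0, 0, 0], 1], [[0.12, 0, 0], [0, 0, 0], 1], [[0.12, 0, 0], [0, 0, 0], 1], [[0.12, 0, 0], [0, 0, 0], 1], [[0.12, 0, 0], [0, 0, 0], 1], [[0.12, 0, 0], [0, 0, 0], 1], [[0.12, 0, 0], [0, 0, 0], 1], [[0.12, 0, 0], [0, 0, 0], 1], [[0.12, 0, 0], [0, 0, 0], 1], [[0.12, 0, 0], [0, 0, 0], 1]]}}

```text
time_s: 12.7
position: [0.5924, -0.2189, 0.0805]
tool_rot: [[0.018, 1.0, 0.001], [1.0, -0.018, -0.001], [-0.001, 0.001, -1.0]]
ft_force: [-0.3, -1.8, -0.5]
grip_width: 0.0853
```

```bash
python3 -c "
from h import *
to([.592,-.2,.08],5)"
```

```text
t 12.7 p [ 0.5924 -0.2189  0.0805] yaw 88.95 tilt [ 0.0009 -0.0011] F [-0.35 -1.81 -0.48] w 0.0853 q [-31.   37.5  72.8  -0.   69.6 -29.9]
tool units total [ 0.94 -0.04  0.02] per row [ 0.189 -0.007  0.005]
```

Emit:
{"method": "move_arm", "body": {"motion": [[[0.15, 0.003, 0], [0, 0, 0], 1], [[0.18, 0.003, 0], [0, 0, 0], 1], [[0.18, 0.003, 0], [0, 0, 0], 1], [[0.18, 0.003, 0], [0, 0, 0], 1], [[0.18, 0.003, 0], [0, 0, 0], 1], [[0.18, 0.003, 0], [0, 0, 0], 1], [[0.18, 0.003, 0], [0, 0, 0], 1], [[0.18, 0.003, 0], [0, 0, 0], 1], [[0.18, 0.003, 0], [0, 0, 0], 1], [[0.18, 0.003, 0], [0, 0, 0], 1], [[0.18, 0.003, 0], [0, 0, 0], 1], [[0.15, 0.003, 0], [0, 0, 0], 1]]}}

```text
time_s: 13.7
position: [0.5935, -0.1733, 0.0805]
tool_rot: [[0.019, 1.0, 0.0], [1.0, -0.019, -0.003], [-0.003, 0.0, -1.0]]
ft_force: [-1.1, -1.8, 0.3]
grip_width: 0.0852
```

```bash
python3 -c "
from h import *
to([.594,-.15,.08],5)
d=cam('top'); crop(d,'pics/t7.png',220,130,380,250,5)"
```

```text
t 13.7 p [ 0.5935 -0.1733  0.0805] yaw 88.91 tilt [ 0.     -0.0025] F [-1.11 -1.81  0.27] w 0.0852 q [-27.2  36.3  75.2  -0.1  68.4 -26. ]
tool units total [1.16 0.   0.02] per row [0.233 0.001 0.005]
```

View pics/t7.png

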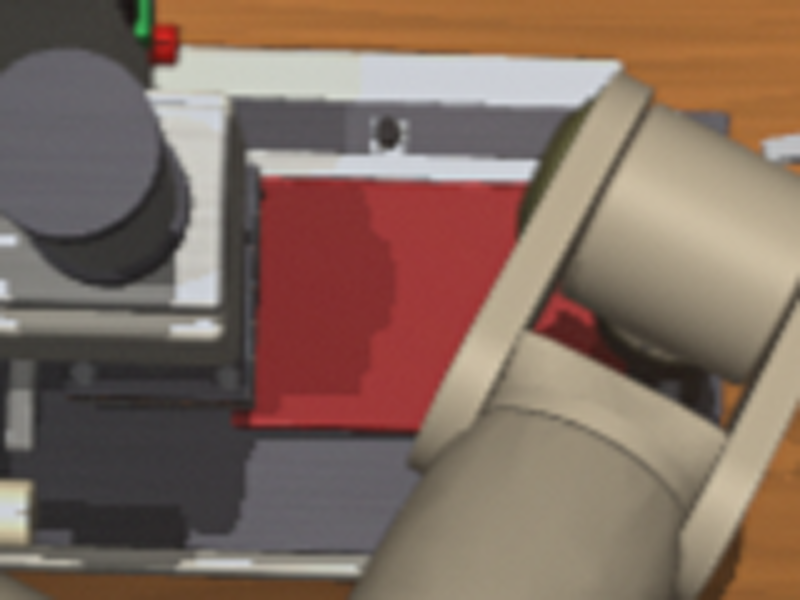

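Emit:
{"method": "move_arm", "body": {"motion": [[[0.18, 0.003, 0], [0, 0.001, 0], 1], [[0.2, 0.003, 0], [0, 0, 0], 1], [[0.2, 0.003, 0], [0, 0, 0], 1], [[0.2, 0.003, 0], [0, 0, 0], 1], [[0.2, 0.003, 0], [0, 0, 0], 1], [[0.2, 0.003, 0], [0, 0, 0], 1], [[0.2, 0.003, 0], [0, 0, 0], 1], [[0.2, 0.003, 0], [0, 0, 0], 1], [[0.2, 0.003, 0], [0, 0, 0], 1], [[0.2, 0.003, 0], [0, 0, 0], 1], [[0.2, 0.003, 0], [0, 0, 0], 1], [[0.18, 0.003, 0], [0, 0, 0], 1]]}}

```text
time_s: 14.75
position: [0.5949, -0.121, 0.0805]
tool_rot: [[0.019, 1.0, -0.001], [1.0, -0.019, -0.0], [-0.0, -0.001, -1.0]]
ft_force: [-1.2, -2.2, 0.5]
grip_width: 0.0857
```

```bash
python3 -c "
from h import *
to([.595,-.09,.08],5)"
```

```text
t 14.75 p [ 0.5949 -0.121   0.0805] yaw 88.91 tilt [-0.0007 -0.0003] F [-1.19 -2.25  0.48] w 0.0857 q [-22.6  35.4  77.1  -0.   67.5 -21.5]
tool units total [ 1.55 -0.02  0.03] per row [ 0.31  -0.005  0.005]
```

Expect home near TCP y ≈ −0.075; go to about −0.085, then creep.

Emit:
{"method": "move_arm", "body": {"motion": [[[0.15, 0.003, 0], [0, 0, 0], 1], [[0.15, 0.003, 0], [0, 0, 0], 1], [[0.15, 0.003, 0], [0, 0, 0], 1], [[0.15, 0.003, 0], [0, 0, 0], 1], [[0.15, 0.003, 0], [0, 0, 0], 1], [[0.15, 0.003, 0], [0, 0, 0], 1], [[0.15, 0.003, 0], [0, 0, 0], 1], [[0.15, 0.003, 0], [0, 0, 0], 1], [[0.15, 0.003, 0], [0, 0, 0], 1], [[0.1, 0.003, 0], [0, 0, 0], 1], [[0.06, 0, 0], [0, 0, 0], 1]]}}

```text
time_s: 15.67
position: [0.5959, -0.0873, 0.0805]
tool_rot: [[0.019, 1.0, -0.002], [1.0, -0.019, -0.0], [-0.0, -0.002, -1.0]]
ft_force: [-1.6, -2.4, 1.1]
grip_width: 0.0856
```

Emit:
{"method": "move_arm", "body": {"motion": [[[0.06, 0, 0], [0, 0, 0], 1], [[0.06, 0, 0], [0, 0, 0], 1], [[0.06, 0, 0], [0, 0, 0], 1]]}}

```text
time_s: 15.92
position: [0.596, -0.0833, 0.0805]
tool_rot: [[0.019, 1.0, -0.002], [1.0, -0.019, -0.0], [-0.001, -0.002, -1.0]]
ft_force: [-1.2, -2.4, 0.6]
grip_width: 0.0855
```

Emit:
{"method": "move_arm", "body": {"motion": [[[0.06, 0, 0], [0, 0, 0], 1], [[0.06, 0, 0], [0, 0, 0], 1], [[0.06, 0, 0], [0, 0, 0], 1]]}}

```text
time_s: 16.17
position: [0.5961, -0.0795, 0.0805]
tool_rot: [[0.019, 1.0, -0.001], [1.0, -0.019, -0.001], [-0.001, -0.001, -1.0]]
ft_force: [-2.4, -2.8, 0.4]
grip_width: 0.0853
```

Emit:
{"method": "move_arm", "body": {"motion": [[[0.05, 0, 0], [0, 0, 0], 1], [[0.05, 0, 0], [0, 0, 0], 1]]}}

```text
time_s: 16.33
position: [0.5961, -0.0787, 0.0806]
tool_rot: [[0.019, 1.0, -0.002], [1.0, -0.019, -0.003], [-0.003, -0.001, -1.0]]
ft_force: [-3.5, -12.1, -0.4]
grip_width: 0.0853
```

Emit:
{"method": "move_arm", "body": {"motion": [[[0.05, 0, 0], [0, 0, 0], 1], [[0.05, 0, 0], [0, 0, 0], 1]]}}

```text
time_s: 16.5
position: [0.5961, -0.0788, 0.0806]
tool_rot: [[0.02, 1.0, -0.002], [1.0, -0.02, -0.007], [-0.007, -0.002, -1.0]]
ft_force: [-2.0, -7.3, -0.1]
grip_width: 0.0853
```

Emit:
{"method": "move_arm", "body": {"motion": [[[-0.05, 0, 0], [0, 0.003, 0], 1], [[-0.2, 0, 0], [0, 0, 0], 1], [[-0.5, 0, 0], [0, 0, 0], 1], [[-0.7, 0, 0], [0, 0, 0], 1], [[-0.7, 0, 0], [0, 0, 0], 1], [[-0.7, 0, 0], [0, 0, 0], 1], [[-0.7, 0, 0], [0, 0, 0], 1], [[-0.7, 0, 0], [0, 0, 0], 1], [[-0.7, 0, 0], [0, 0, 0], 1], [[-0.7, 0, 0], [0, 0, 0], 1], [[-0.7, 0, -0.2], [0, 0, 0], 1], [[-0.7, 0, -0.5], [0, 0, 0], 1]]}}

```text
time_s: 17.5
position: [0.5927, -0.2324, 0.093]
tool_rot: [[0.019, 1.0, -0.003], [1.0, -0.019, 0.004], [0.004, -0.003, -1.0]]
ft_force: [-0.3, -0.0, 1.2]
grip_width: 0.0852
```

```bash
python3 -c "
from h import *
st()
d=cam('top'); crop(d,'pics/t8.png',220,130,380,250,5)
d=cam('side'); crop(d,'pics/s8.png',210,170,370,290,5)"
```

```text
t 17.5 p [ 0.5927 -0.2324  0.093 ] yaw 88.9 tilt [-0.0025  0.0036] F [-0.29 -0.03  1.17] w 0.0852 q [-32.1  37.3  70.9   0.1  72.1 -31. ]
```

View pics/t8.png

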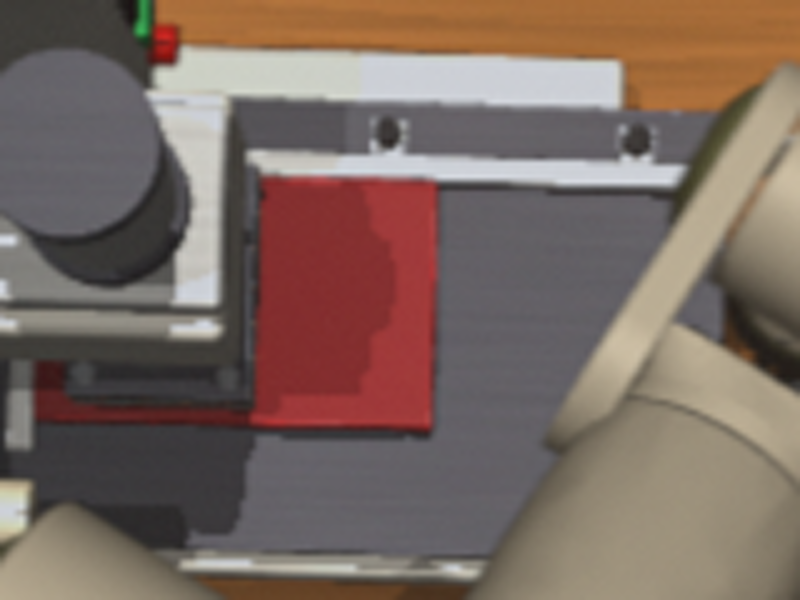

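View pics/s8.png

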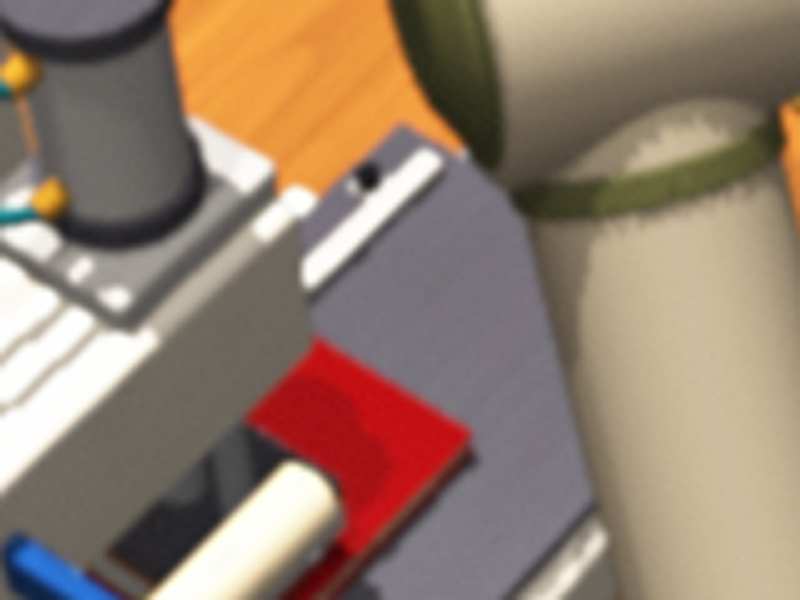

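```bash
python3 -c "
from h import *
d=cam('top'); T=lambda a,b,z:at_z(d,220+a/5-.4,130+b/5-.4,z)
A=T(728,113,.088);B=T(717,563,.088)
R=T(437,181,.104);L=T(432,430,.104);Ld=T(36,420,.104)
for ps in(88.7,89.2):
  x=np.array([np.cos(np.radians(ps)),np.sin(np.radians(ps)),0]);y=np.array([-x[1],x[0],0])
  O=(A+B)/2-x*-.265-y*.010
  for n,p in(('R',R),('L',L),('Ld',Ld)): print(ps,n,np.round([(p-O)@x,(p-O)@y],4))
  print('angle',np.degrees(np.arctan2(*(Ld-L)[1::-1])))
crop(d,'pics/t9.png',215,160,275,220,10)
"
```

```text
88.7 R [-0.1253 -0.0587]
88.7 L [-0.1265  0.0607]
88.7 Ld [0.0616 0.0614]
angle 88.93504902463356
89.2 R [-0.1259 -0.0599]
89.2 L [-0.126   0.0594]
89.2 Ld [0.062  0.0586]
angle 88.93504902463356
```

View pics/t9.png

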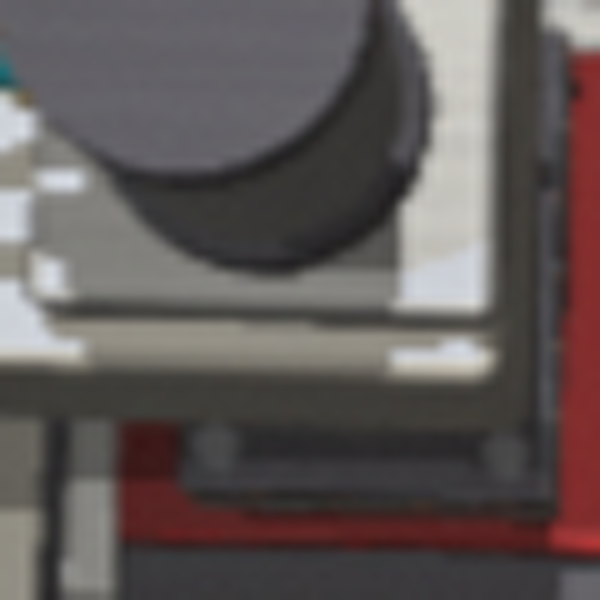

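```bash
python3 -c "
from h import *
print(job.close_job())"
```

```text
the job is handed in; nothing more can be done
None
```

I loaded the notebook into the press and handed the job in at about 18 s. I pushed it in two stages with the open fingertips: sideways until the spine side met the side lay, then in under the head until the leading edge met the back stop.

**Forces:** sliding took about 2 to 3.5 N. The highest readings I saw were about 10.6 N sideways (about 13 N with the vertical part) at the side lay and about 12.7 N at the back stop. I read forces only at the end of each move, so a brief peak between readings could have been missed.

**Final position, measured in the top picture:**

| Check | Measured | Target |
|---|---|---|
| Rear edge, press x | -125 to -126.5 mm | -125 mm |
| Spine and fore edges, press y | about -59 and +60 mm | -60 and +60 mm |
| Direction in world axes | 88.9° | press axis 88.7 to 89.4° |

- **Against the stops:** the leading edge showed right at the back stop bar and the spine side along the side lay. These measurements are good to about 2 mm, so the contact forces are the stronger evidence that it is home. The press axis is less certain: the side camera gave about 88.1°, but that still leaves the notebook within the 2.3° limit.
- **Hot head and bystanders:** the fingertips stayed well in front of the head. The foil reel, spare die and scissors looked in place in the pictures I took, but I did not measure them at the end.

No check failed.

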